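# Draw the collared shaft from its storage tube and lay it in the vee cradle

### The job

Draw the shaft that has a collar on its end straight out of its storage tube and lay it in the two vees of the cradle for inspection, centred lengthwise and lying along the cradle; lower it into the vees before you let go. Leave the plain bar in its tube.

Things in the scene. Friction and masses are not known exactly. Their poses are not given: they have to be found in the camera images.
- shaft_mid (a point): Centre of the collared shaft: round bright metal rod 16 mm thick, 240 long, 0.16 kg; a collar 32 mm in diameter fills the last 12 mm of its +y end. Own y axis along the rod to the collar; it may roll. It starts level and loose on the floor of one of the rack's two tubes (either one), collared end 85 to 110 mm out of the mouth; the other end clears the mouth once drawn 130 to 155 mm.
- plain_bar_mid (a point): Centre of the plain bar: the same bright metal rod (16 x 240 mm) without a collar, lying in the rack's other tube and sticking out as much. Own y axis along the bar, out of the tube. It stays there.
- rack_mouth (a point): On the fixed grey tube rack, half-way between its two tubes' axes, in the plane of their mouths. Its y axis points out of the mouths; the tubes lie 45 mm to either side along x, axes 115 mm above the bench. Steel tubes 150 mm long, 34 outside, 26 bore, closed at the back: a rod has 5 mm free to each side and 10 above. Base 160 x 150 x 10 mm.
- cradle_rest (a point): Where the middle of the shaft's axis comes to rest in the fixed cradle, 55 mm above the bench. Its y axis runs along the cradle. Two vees (90 degrees, 40 mm wide at the top, 12 thick, tops at 64 mm) stand 80 mm to either side along y on a base plate 60 x 200 x 10 mm; between them are only two screw heads 5 mm high on the plate.

How it is judged:
On the way, in this order (a step that is already met when the one before it is completed fails the run):
1. the shaft is drawn clear out of the mouth of its tube (y of shaft_mid in the frame of rack_mouth above 0.12 m), for 0.1 s.
2. the shaft is lowered to its rest in the vees (within 15 mm) while still held (contact force between the fingers and shaft above 0.5 N and horizontal distance between shaft_mid and cradle_rest below 0.03 m and z of shaft_mid in the frame of cradle_rest below 0.015 m), for 0.1 s.
At the end, for the whole second after the job is handed in: The collared shaft lies at rest in both vees, along the cradle (within about 6 degrees, collar at either end), its middle within 20 mm of the cradle's middle lengthwise, 10 mm sideways and 8 mm in height; the plain bar is within 30 mm of where it was (y of shaft_mid in the frame of cradle_rest between -0.02 and 0.02 m and x of shaft_mid in the frame of cradle_rest between -0.01 and 0.01 m and z of shaft_mid in the frame of cradle_rest between -0.008 and 0.008 m and angle between the y axis of shaft_mid and the y axis of cradle_rest, either way round below 0.1 rad and linear speed of shaft below 0.02 m/s and distance of plain_bar_mid from where it was at the start of the episode below 0.03 m); the robot touches nothing.
It also fails if it takes over 42 s, if anything falls off the work surface, if the arm or the gripper's body presses on something with over 40 N, if the wrist force passes 120 N, or if a joint passes its speed limit or range.

### The arm

A 7-joint arm with a two-finger parallel gripper is mounted at the origin on the work surface; the furniture and walls round the work are solid. World frame = base frame: x ahead of the robot, y to its left, z up, the work surface at z = 0. Lengths are in m, angles in rad, forces in N, time in s.
With the tool pointing down it reaches from about 0.425 to 0.975 m from the base axis. Payload 16.7 kg.
Tool frame: the origin (TCP) lies at the very end of the fingers, on their centre line; the grasp point (between the pads) lies 19 mm behind it; z points along the fingers, y is the direction in which the jaws open and shut (so a half turn about z gives the same grasp; the last joint's range is limited). The gripper opens to 85 mm and grips with 20 to 120 N. Pads are 22 mm wide; open, the fingers measure 114 mm over their backs; the gripper's body (76 mm by 85 mm) begins 54 mm behind the grasp point. The pads swing forward as they close: fully open they stand 13 mm farther back than shut.
Start: joints at [0.986, 0.426, 0.074, 1.606, -0.034, 1.111, -0.067], TCP at [0.285, -0.612, 0.231] pointing down, gripper open.
Joint ranges: [-2.85, 2.85], [-0.5, 2.14], [-1.23, 1.37], [0.21, 2.46], [-1.02, 4.16], [0.16, 2.05], [-2.73, 2.73]. Speed limits (rad/s): [1.89, 1.89, 2.39, 2.39, 3.01, 3.01, 3.01].

### API

Orientations are given as a unit quaternion [w, x, y, z].
In Python, from workcell import manip, grab_frame, camera_model, boxes_of, regions_of gives the robot as it stands.
- The arm moves only by the tool step_arm, never from a script. Its argument "rows" is a list of rows, each a list of 4 numbers: the shift along the tool's x, y, z as a fraction of full scale, then the turn about the tool's z as a fraction of full scale. A call has 1 to 5 rows; each row is the pose to reach, as a shift and turn from the pose commanded when the call began, along the tool's axes at that moment; what a row does not reach only later rows make up. Full scale, the value 1, is 250 mm for a shift and 2 rad for a turn. A row lasts 1/10 s, in which the tool goes at most 50 mm and 8.59 degrees, less where a joint would pass 70% of its speed; a pose out of reach is approached as far as the arm can. A call with a number of a shift or a turn outside -1 to 1 is refused whole. A call with a gripper value outside its range is refused whole. "hand" is the gripper's target within -1 to 1 (fully open at 1, half-way at 0, shut at -1), set as the call begins (left out, the last holds). The fingers move at their own pace and stop on an object; "squeeze" is the grip in N (left out, the last holds). Time passes only in rows, so rows that repeat a pose let the fingers close. It gives the time, the measured TCP pose, the force and the opening at its end, in the units of the state.
- manip.sense(): the state, without advancing time (a new reading comes with each control period).
- grab_frame(name): name is "scene" or "side" or "wrist"; returns the picture (420x560x3 uint8, red, green, blue); there is no depth.
- camera_model(name): a dict with "fov_y" (degrees; the focal length in pixels is half the picture's height over the tangent of half this angle, whatever the lens; pixels are square), "cx", "cy" (the principal point, pixels), "distortion" ([k1, k2, p1, p2, k3] as OpenCV has them; the pictures are not rectified), "extrinsics" (4x4, takes a point from camera to world coordinates). Camera axes: x right, y down, z forward; pixel columns grow to the right and rows downward; lengths in m; the calibration is good to about 2 mm. A picture is of the moment at which its call begins: read the wrist's pose just before it. camera_model takes no time and is no camera call; for the wrist camera it gives the pose at the moment of the call.
- manip.sign_off(): hands the job in, once; it reports no verdict.
Trained networks look in the newest picture that a camera, given by its name, has taken for a name from the list of things; names that differ only in an ending like _2 or _b are one class to them, and where a whole thing is asked for, a point or a joint stands for the part that bears it (a point fixed in the world has none). Each returns a list of dicts, best first, with "confidence" (0 to 1); they miss things now and then, are a little off and sometimes report something else, mostly with a low value. They report only what shows in the picture. A call takes as long as a camera call.
- boxes_of(camera, query): "position" ([x, y, z] in m, in the coordinates of the camera as it stood for that picture, good to about 4 mm: the middle of the surface that is visible of it).
- regions_of(camera, query): "mask" (420x560 bool, what is visible of it).
The state is a dict: "time": time; "joint_pos": joint angles; "qvel": joint speeds; "tau": joint torques, N m; "eef_pos": TCP position; "orientation": TCP orientation; "contact_force": force on the tool from outside, world axes, zero at the start; "wrist_torque": the same for the moment, N m; "gripper_width": opening from 0.0 (shut) to 1.0 (fully open).
Only numpy, scipy, OpenCV 4.12 (cv2) and the standard library are available. Lean on these libraries where they do the work, as an engineer would, in place of code of your own. Each camera call takes 0.05 s, during which the arm holds its last target.

## Working session

There is one attempt and no reset: what is moved stays moved. The work goes in short steps, Python scripts to look and compute and a tool call to move; the robot and the scene stay as the last step left them, time stands still between calls to the robot, and variables do not carry over. Pictures are saved under pics/ and viewed, and the job is handed in when it is done.

Besides the shell and the picture viewer there is one more tool, called after "Request:" by a JSON object that holds its "op" and its "data". step_arm: Moves the arm, as the interface text tells. Shift numbers are shares of 250 mm and turn numbers shares of 2 rad, none past 1 either way. Its arguments: {"type":"object","properties":{"rows":{"type":"array","items":{"type":"array","items":{"type":"number","minimum":-1,"maximum":1}}},"hand":{"type":"number"},"squeeze":{"type":"number"}},"required":["rows"]}

```bash
mkdir -p pics; ls; cat > h.py <<'E'
import numpy as np, cv2
from workcell import manip, grab_frame, camera_model, boxes_of, regions_of
def cam(n):
    m=camera_model(n); f=210/np.tan(np.radians(m["fov_y"])/2)
    K=np.array([[f,0,m["cx"]],[0,f,m["cy"]],[0,0,1]]); return K,np.array(m["distortion"]),np.array(m["extrinsics"])
def ray(c,px):
    K,D,T=c; u=cv2.undistortPoints(np.array([[px]],float),K,D)[0,0]
    d=T[:3,:3]@np.array([u[0],u[1],1]); return T[:3,3],d/np.linalg.norm(d)
def onz(c,px,z):
    o,d=ray(c,px); return o+d*(z-o[2])/d[2]
def tri(cs,pxs):
    A=np.zeros((3,3));b=np.zeros(3)
    for c,p in zip(cs,pxs):
        o,d=ray(c,p);M=np.eye(3)-np.outer(d,d);A+=M;b+=M@o
    x=np.linalg.solve(A,b); return x
def proj(c,P):
    K,D,T=c; R=T[:3,:3].T; t=-R@T[:3,3]
    return cv2.projectPoints(np.array(P,float).reshape(-1,3),cv2.Rodrigues(R)[0],t,K,D)[0].reshape(-1,2)
def snap(n,fn):
    im=grab_frame(n); cv2.imwrite("pics/"+fn,im[:,:,::-1]); return im
E
python3 - <<'E'
from h import *
np.set_printoptions(precision=4,suppress=True)
print(manip.sense())
for n in ["scene","side","wrist"]:
    c=cam(n); snap(n,n+"0.png"); print(n,c)
    for q in ["shaft_mid","plain_bar_mid","rack_mouth","cradle_rest"]:
        try:
            for d in boxes_of(n,q)[:2]:
                p=np.array(d["position"]); print(q,d["confidence"],(c[2]@np.r_[p,1])[:3], proj(c,(c[2]@np.r_[p,1])[:3]))
        except Exception as e: print(q,e)
E
```

```text
pics
{'time': 0.0, 'joint_pos': array([ 0.9855,  0.4268,  0.0738,  1.6066, -0.0341,  1.1108, -0.0671]), 'qvel': array([-0.0022, -0.0022, -0.    ,  0.0004,  0.0025,  0.0007,  0.0001]), 'tau': array([  0.    , -94.9829,   3.7608, -46.3539,   0.0192,   0.0099,
         0.    ]), 'eef_pos': array([ 0.2847, -0.6116,  0.2306]), 'orientation': array([-0.0006,  0.9764,  0.2162, -0.0002]), 'contact_force': array([-0.5192,  0.2925,  0.3736]), 'wrist_torque': array([-0.0025,  0.0048, -0.0085]), 'gripper_width': 1.0011480791551173}
scene (array([[437.531 ,   0.    , 281.3862],
       [  0.    , 437.531 , 209.2221],
       [  0.    ,   0.    ,   1.    ]]), array([-0.0946,  0.    ,  0.    ,  0.    ,  0.    ]), array([[-0.8147, -0.3847,  0.4339,  0.1897],
       [-0.5799,  0.5429, -0.6074,  0.6218],
       [-0.0019, -0.7465, -0.6654,  0.6897],
       [ 0.    ,  0.    ,  0.    ,  1.    ]]))
shaft_mid 0.91 [ 0.5358 -0.0171  0.1166] [[324.0126 184.4161]]
plain_bar_mid 0.56 [ 0.6205 -0.0321  0.1187] [[294.7167 166.3741]]
rack_mouth 0.64 [ 0.5524 -0.112   0.073 ] [[337.9529 175.7905]]
cradle_rest 0.63 [
[... 317 characters left out ...]
   [ 0.0211, -0.7302, -0.6829,  0.7228],
       [ 0.    ,  0.    ,  0.    ,  1.    ]]))
shaft_mid 0.93 [ 0.5287 -0.0187  0.1185] [[320.5032 186.9092]]
plain_bar_mid 0.57 [ 0.6233 -0.0332  0.1144] [[279.4165 170.0628]]
rack_mouth 0.61 [ 0.5649 -0.1159  0.0734] [[321.1736 171.6379]]
cradle_rest 0.86 [0.505  0.2366 0.0114] [[269.9719 325.6888]]
wrist (array([[316.6641,   0.    , 280.0318],
       [  0.    , 316.6641, 217.2626],
       [  0.    ,   0.    ,   1.    ]]), array([0.0236, 0.    , 0.    , 0.    , 0.    ]), array([[ 0.4218, -0.874 , -0.2414,  0.3461],
       [-0.9067, -0.4063, -0.1132, -0.5837],
       [ 0.0008,  0.2666, -0.9638,  0.3737],
       [ 0.    ,  0.    ,  0.    ,  1.    ]]))
```

View pics/scene0.png

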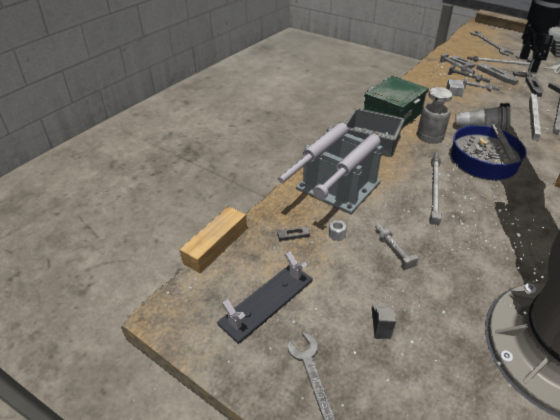

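View pics/side0.png

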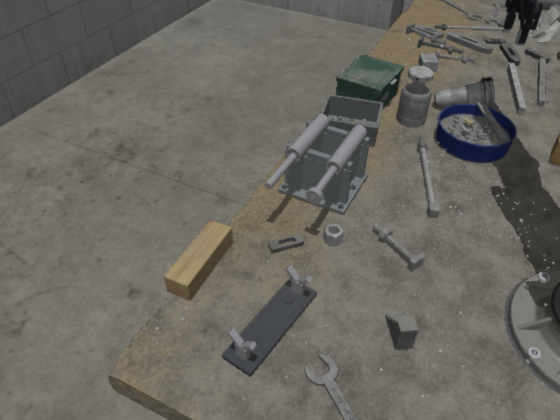

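View pics/wrist0.png

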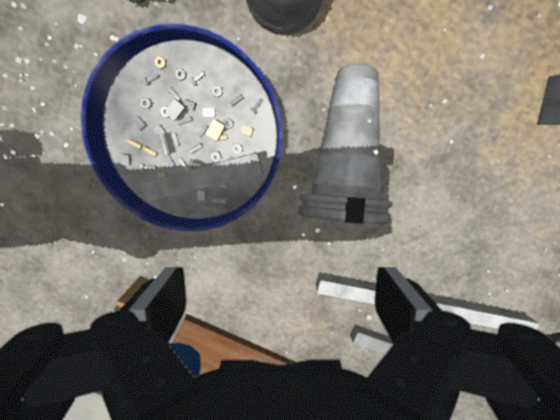

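The scene and side pictures show the collared shaft in the near (lower x) tube, with the collar at about (323,188) in scene and (318,192) in side. The plain bar is in the far tube, and the dark cradle plate lies around (266,300). Next I'll zoom in to measure.

```bash
python3 - <<'E'
import cv2
for n,(x,y) in {"scene":(270,115),"side":(250,105)}.items():
    im=cv2.imread(f"pics/{n}0.png"); cv2.imwrite(f"pics/{n}_r.png",cv2.resize(im[y:y+110,x:x+133],None,fx=6,fy=5.45,interpolation=cv2.INTER_CUBIC) if 0 else cv2.resize(im[y:y+100,x:x+133],None,fx=6,fy=6,interpolation=cv2.INTER_CUBIC))
for n,(x,y) in {"scene":(205,245),"side":(210,260)}.items():
    im=cv2.imread(f"pics/{n}0.png"); cv2.imwrite(f"pics/{n}_c.png",cv2.resize(im[y:y+118,x:x+120],None,fx=5,fy=5,interpolation=cv2.INTER_CUBIC))
E
```

```text
(no output)
```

View pics/scene_r.png

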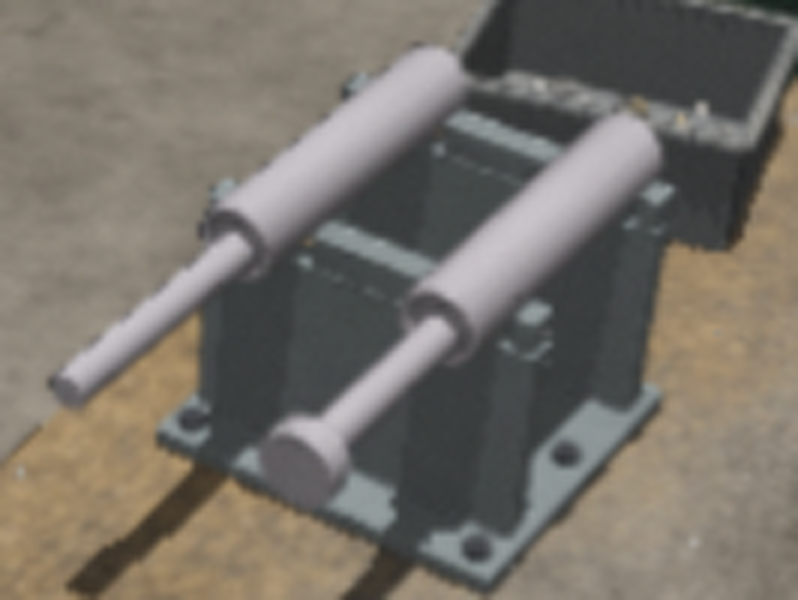

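View pics/side_r.png

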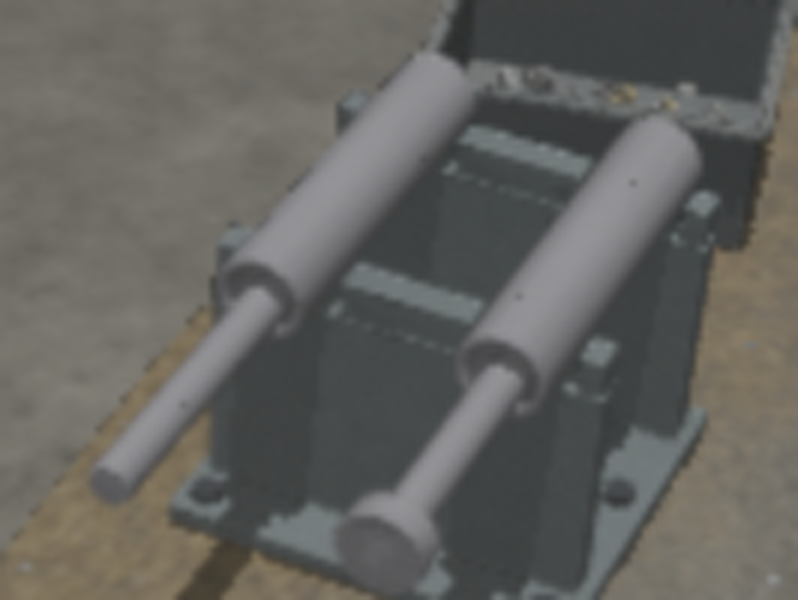

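View pics/scene_c.png

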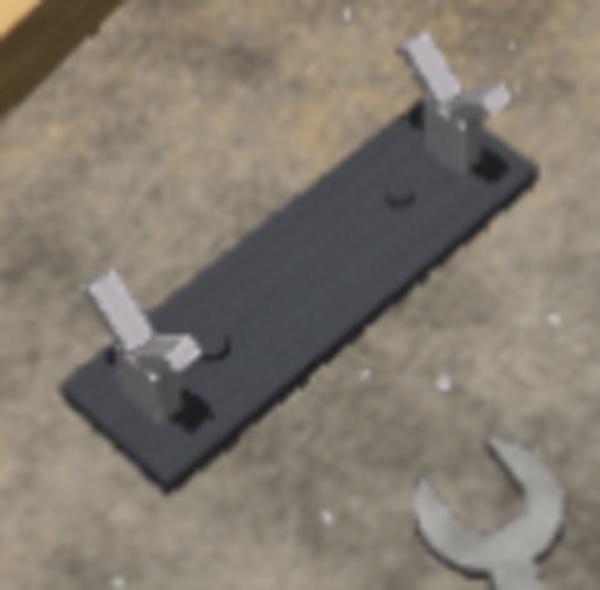

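View pics/side_c.png

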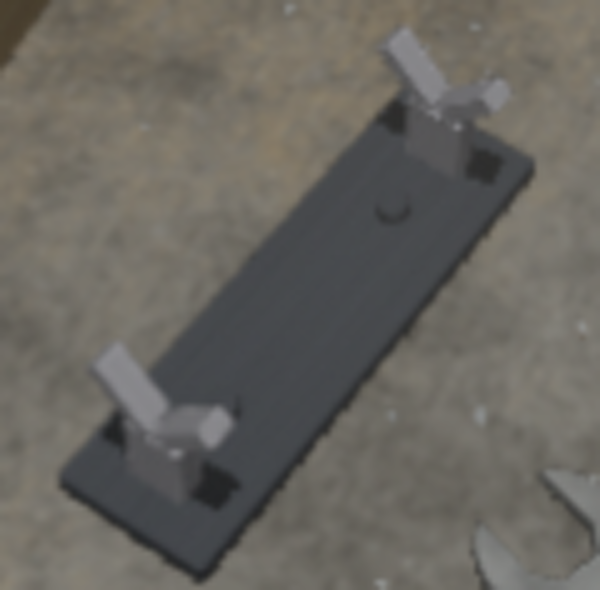

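```bash
cat > m.py <<'E'
from h import *
np.set_printoptions(precision=4,suppress=True)
S,D=cam("scene"),cam("side")
sr=lambda x,y:(270+x/6,115+y/6); dr=lambda x,y:(250+x/6,105+y/6)
sc=lambda x,y:(205+x/5,245+y/5); dc=lambda x,y:(210+x/5,260+y/5)
pts={"collarface":(sr(303,468),dr(386,550)),"plainend":(sr(68,388),dr(110,482)),
"mouthN":(sr(442,322),dr(499,372)),"mouthF":(sr(238,240),dr(260,290)),
"rod@mouthN":(sr(448,328),dr(507,380)),"rodneck":(sr(338,428),dr(413,498)),
"cL":(sc(67,386),dc(64,476)),"cB":(sc(168,482),dc(201,568)),"cR":(sc(537,172),dc(533,160)),"cT":(sc(420,103),dc(396,99)),
"veeA":(sc(145,352),dc(160,428)),"veeB":(sc(452,100),dc(440,108))}
P={}
for k,(a,b) in pts.items():
    x=tri([S,D],[a,b]); P[k]=x
    print(k,x,"reproj",proj(S,x)[0]-a,proj(D,x)[0]-b)
ks=["cL","cB","cR","cT"]
q=[(onz(S,pts[k][0],.01)+onz(D,pts[k][1],.01))/2 for k in ks]
print(np.array(q),np.mean(q,0)); 
d=(q[1]-q[2]+q[0]-q[3])/2; print("cradle dir",np.degrees(np.arctan2(d[1],d[0])),np.linalg.norm(d),np.linalg.norm(q[0]-q[1]))
for k,z in [("collarface",.11),("plainend",.11),("mouthN",.115),("mouthF",.115),("rod@mouthN",.118),("rodneck",.118)]:
    print(k,onz(S,pts[k][0],z),onz(D,pts[k][1],z))
E
python3 m.py
```

```text
collarface [0.5317 0.0026 0.1087] reproj [ 0.0602 -0.1412] [-0.0524  0.1607]
plainend [0.6234 0.0145 0.1101] reproj [ 0.0383 -0.0907] [-0.0338  0.1045]
mouthN [ 0.5346 -0.1009  0.1076] reproj [-0.0353  0.0791] [ 0.0317 -0.0897]
mouthF [ 0.6256 -0.1027  0.1082] reproj [ 0.1452 -0.3525] [-0.1297  0.4031]
rod@mouthN [ 0.5302 -0.0971  0.1087] reproj [-0.084   0.1857] [ 0.0756 -0.2105]
rodneck [ 0.5351 -0.0274  0.1058] reproj [ 0.1237 -0.2941] [-0.108   0.3342]
cL [0.5491 0.3183 0.0062] reproj [-0.0255  0.0586] [ 0.0201 -0.0702]
cB [0.4932 0.3276 0.0073] reproj [ 0.0662 -0.1616] [-0.0494  0.1921]
cR [0.4644 0.1305 0.0036] reproj [ 0.1759 -0.4494] [-0.1366  0.5139]
cT [0.5172 0.1369 0.0164] reproj [ 0.1568 -0.3906] [-0.1252  0.4501]
veeA [0.5191 0.3056 0.0387] reproj [ 0.0213 -0.0502] [-0.0165  0.0596]
veeB [0.4926 0.1528 0.0463] reproj [-0.3034  0.6747] [ 0.2512 -0.7796]
[[0.5474 0.32   0.01  ]
 [0.4922 0.3288 0.01  ]
 [0.4623 0.1351 0.01  ]
 [0.5197 0.1323 0.01  ]] [0.5054 0.2291 0.01  ]
cradle dir 81.40152986341303 0.1929425364780655 0.05590062861645383
collarface [0.5308 0.0044 0.11  ] [0.5313 0.0034 0.11  ]
plainend [0.6234 0.0147 0.11  ] [0.6235 0.0141 0.11  ]
mouthN [ 0.5303 -0.092   0.115 ] [ 0.5316 -0.0915  0.115 ]
mouthF [ 0.62   -0.0928  0.115 ] [ 0.6223 -0.0957  0.115 ]
rod@mouthN [ 0.525  -0.0863  0.118 ] [ 0.5264 -0.085   0.118 ]
rodneck [ 0.5276 -0.0128  0.118 ] [ 0.5304 -0.0148  0.118 ]
```

```bash
cat > go.py <<'E'
from h import *
from scipy.spatial.transform import Rotation as Ro
import sys
np.set_printoptions(precision=4,suppress=True)
# args: x y z yaw(deg of tool x in world)
s=manip.sense(); q=s["orientation"]; R=Ro.from_quat([q[1],q[2],q[3],q[0]]).as_matrix()
yaw=np.degrees(np.arctan2(R[1,0],R[0,0]))
print(s["time"],"tcp",s["eef_pos"],"yaw",yaw,"zax",R[:,2],"F",s["contact_force"],"w",s["gripper_width"],"q",s["joint_pos"])
if len(sys.argv)>4:
    t=np.array([float(v) for v in sys.argv[1:4]]); ty=float(sys.argv[4])
    d=R.T@(t-s["eef_pos"]); tu=-np.radians((ty-yaw+180)%360-180)
    print("shift frac",d/.25,"turn frac",tu/2, "rows",max(np.linalg.norm(d)/.05,abs(np.degrees(tu))/8.59))
E
python3 go.py 0.525 -0.03 0.29 90
```

```text
0.75 tcp [ 0.2849 -0.6119  0.2313] yaw 24.967065143543167 zax [-0.  0. -1.] F [0.5908 0.2865 0.243 ] w 0.9949645897325573 q [ 0.9855  0.4261  0.0739  1.606  -0.0341  1.1108 -0.0671]
shift frac [ 1.8532 -1.7047 -0.2348] turn frac -0.567519417740079 rows 12.644463279332633
```

Request:
{"op": "step_arm", "data": {"rows": [[0.148, -0.136, -0.05, -0.07], [0.296, -0.272, -0.1, -0.14], [0.444, -0.408, -0.15, -0.21], [0.592, -0.544, -0.2, -0.28], [0.72, -0.66, -0.235, -0.34]], "hand": 1}}

```text
time: 1.25
eef_pos: [0.3784, -0.3856, 0.2907]
orientation: [0.0, 0.847, 0.532, 0.0]
contact_force: [0.3, -0.3, 0.4]
gripper_width: 1.0
```

```bash
python3 go.py 0.525 -0.03 0.29 90
```

```text
1.25 tcp [ 0.3784 -0.3856  0.2907] yaw 64.24565466516162 zax [ 0.0005 -0.0008 -1.    ] F [ 0.2912 -0.3138  0.352 ] w 1.0001013393377205 q [ 0.8047  0.1613 -0.1457  1.8289  0.0259  1.1523  0.2009]
shift frac [ 1.5361 -0.09    0.0019] turn frac -0.22474906139428558 rows 7.693479403437267
```

Request:
{"op": "step_arm", "data": {"rows": [[0.19, -0.02, 0, -0.06], [0.38, -0.03, 0, -0.12], [0.57, -0.04, 0, -0.18], [0.76, -0.05, 0, -0.225], [0.95, -0.06, 0, -0.225]]}}

```text
time: 1.75
eef_pos: [0.4693, -0.1657, 0.2902]
orientation: [0.0, 0.708, 0.707, 0.0]
contact_force: [1.2, -0.7, -0.3]
gripper_width: 0.995
```

```bash
python3 go.py 0.525 -0.03 0.29 90
```

```text
1.75 tcp [ 0.4693 -0.1657  0.2902] yaw 89.90615905160155 zax [ 0.0007 -0.0004 -1.    ] F [ 1.2327 -0.6504 -0.3083] w 0.995234519581202 q [ 0.5597  0.1024 -0.3742  1.9029  0.0414  1.1429  0.1685]
shift frac [0.543  0.222  0.0007] turn frac -0.0008189167613735389 rows 2.9333604832709423
```

Request:
{"op": "step_arm", "data": {"rows": [[0.18, 0.075, 0, 0], [0.36, 0.15, 0, 0], [0.54, 0.22, 0, 0], [0.54, 0.22, 0, 0]], "hand": 0.2}}

```text
time: 2.15
eef_pos: [0.5261, -0.0262, 0.2902]
orientation: [-0.0, 0.706, 0.708, 0.001]
contact_force: [0.2, -0.5, 0.0]
gripper_width: 0.598
```

```bash
python3 - <<'E'
from h import *
import pickle
c=cam("wrist"); im=snap("wrist","w1.png"); pickle.dump(c,open("w1.pkl","wb"))
for q in ["shaft_mid","plain_bar_mid","cradle_rest"]:
    for d in boxes_of("wrist",q)[:2]:
        print(q,d["confidence"],(c[2]@np.r_[d["position"],1])[:3])
E
python3 go.py
```

```text
shaft_mid 0.83 [ 0.53434323 -0.03196053  0.11922193]
cradle_rest 0.77 [0.50021956 0.15006555 0.00832314]
2.35 tcp [ 0.5244 -0.0337  0.2898] yaw 89.6522438046964 zax [-0.0003 -0.0004 -1.    ] F [0.1337 0.1886 0.3125] w 0.6031941060962237 q [ 0.3752  0.1629 -0.4837  1.8428  0.0829  1.1558 -0.1426]
```

View pics/w1.png

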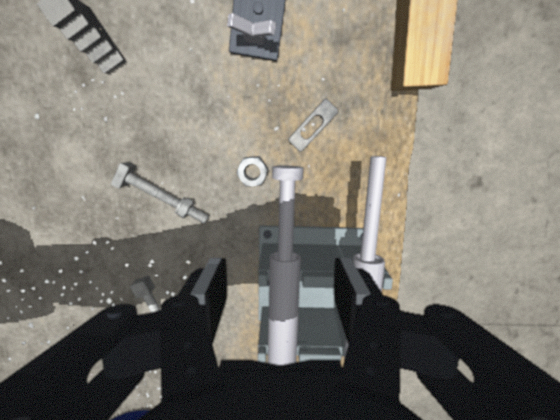

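The wrist view shows the collared shaft nearly vertical in the picture, with the collar at (288,172) and the mouth at about (285,257). The plain bar is to the right, with its end at (378,158). The near end of the cradle is at the top, around (257,25).

```bash
python3 - <<'E'
from h import *
import pickle
im=cv2.imread("pics/w1.png"); cv2.imwrite("pics/w1z.png",cv2.resize(im[150:285,230:400],None,fx=4.4,fy=4.4,interpolation=cv2.INTER_CUBIC))
E
```

```text
(no output)
```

View pics/w1z.png

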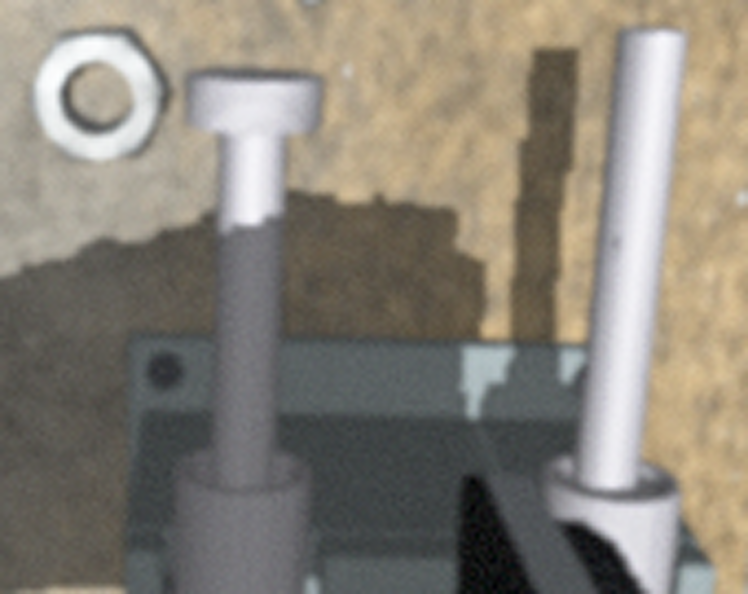

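```bash
python3 - <<'E'
from h import *
import pickle
np.set_printoptions(precision=4,suppress=True)
c=pickle.load(open("w1.pkl","rb"));S,D=cam("scene"),cam("side")
z=lambda x,y:(230+x/4.4,150+y/4.4)
for k,p,h in [("rod150",z(252,150),.11),("rod300",z(249,300),.11),("rod460",z(245,460),.11),("collarfar",z(255,72),.11),("collarnear",z(254,135),.12),("mouthtop",z(243,455),.132),("tube580",z(241,570),.115),("plain end",z(652,32),.112),("plain460",z(612,460),.11),("plain150",z(644,150),.11)]:
    print(k,onz(c,p,h))
# triangulate collar face centre and rod
sr=lambda x,y:(270+x/6,115+y/6); dr=lambda x,y:(250+x/6,105+y/6)
print("coll",tri([S,D,c],[sr(303,468),dr(386,550),z(255,72)]), tri([S,c],[sr(303,468),z(255,72)]))
print("neck",tri([S,D,c],[sr(338,428),dr(413,498),z(253,135)]))
print("plain",tri([S,D,c],[sr(68,388),dr(110,482),z(652,32)]))
E
```

```text
rod150 [ 0.5339 -0.0127  0.11  ]
rod300 [ 0.5334 -0.0491  0.11  ]
rod460 [ 0.5328 -0.0903  0.11  ]
collarfar [0.5344 0.0053 0.11  ]
collarnear [ 0.534  -0.0077  0.12  ]
mouthtop [ 0.5318 -0.0802  0.132 ]
tube580 [ 0.5319 -0.1177  0.115 ]
plain end [0.6241 0.0146 0.112 ]
plain460 [ 0.6237 -0.0901  0.11  ]
plain150 [ 0.6252 -0.0126  0.11  ]
coll [0.5322 0.0042 0.1098] [0.5329 0.0043 0.1091]
neck [ 0.5298 -0.0098  0.1205]
plain [0.624  0.0142 0.1098]
```

Request:
{"op": "step_arm", "data": {"rows": [[0.2, 0, 0, 0], [0.4, 0, 0, 0], [0.6, 0, 0, 0], [0.8, 0, 0, 0], [0.88, 0, 0, 0]]}}

```text
time: 2.85
eef_pos: [0.5251, 0.1907, 0.2902]
orientation: [-0.0, 0.708, 0.706, 0.001]
contact_force: [0.1, -0.6, 0.4]
gripper_width: 0.602
```

Request:
{"op": "step_arm", "data": {"rows": [[0, 0, 0, 0]]}}

```text
time: 2.95
eef_pos: [0.5253, 0.1895, 0.2899]
orientation: [-0.0, 0.708, 0.706, 0.0]
contact_force: [-1.0, -0.1, -0.4]
gripper_width: 0.601
```

```bash
python3 - <<'E'
from h import *
import pickle
c=cam("wrist"); im=snap("wrist","w2.png"); pickle.dump(c,open("w2.pkl","wb"))
m=regions_of("wrist","cradle_rest")
ys,xs=np.where(m[0]["mask"]); print(m[0]["confidence"],xs.min(),xs.max(),ys.min(),ys.max())
x0,y0=xs.min()-8,ys.min()-8; x1,y1=xs.max()+8,ys.max()+8
f=min(780/(x1-x0),590/(y1-y0)); print("crop",x0,y0,f)
b=im[max(y0,0):y1,max(x0,0):x1,::-1]; cv2.imwrite("pics/w2z.png",cv2.resize(b,None,fx=f,fy=f,interpolation=cv2.INTER_CUBIC))
E
python3 go.py 0.533 -0.06 0.15 89.3
```

```text
0.9 238 301 69 229
crop 230 61 3.352272727272727
3.05 tcp [0.5259 0.1859 0.2897] yaw 89.64187738245698 zax [-0.0002 -0.0006 -1.    ] F [ 0.0075 -0.3338 -0.0102] w 0.5996677343497594 q [ 0.0721  0.2395 -0.6199  1.7703  0.1501  1.1795 -0.5981]
shift frac [-0.983   0.0345  0.5594] turn frac 0.0029834429809870245 rows 5.657636924582918
```

View pics/w2z.png

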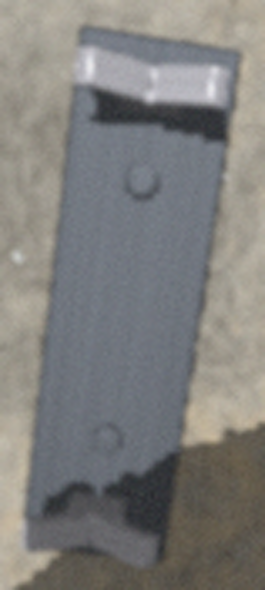

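```bash
python3 - <<'E'
from h import *
import pickle
np.set_printoptions(precision=4,suppress=True)
c=pickle.load(open("w2.pkl","rb"));S,D=cam("scene"),cam("side")
f=3.35227; z=lambda x,y:(230+x/f,61+y/f)
sc=lambda x,y:(205+x/5,245+y/5); dc=lambda x,y:(210+x/5,260+y/5)
W={"cL":z(82,28),"cB":None,"cR":z(162,565),"cT":z(24,548)}
# mapping: world: scene left = +y,+x ; wrist top-right = +y; image right=+x?
q={k:onz(c,z(*p),.01) for k,p in dict(TL=(82,28),TR=(240,52),BR=(162,565),BL=(24,548)).items()}
for k in q: print(k,q[k])
m=sum(q.values())/4; d=(q["TL"]+q["TR"]-q["BL"]-q["BR"])/2
print("mid",m,np.linalg.norm(d),np.degrees(np.arctan2(d[1],d[0])),np.linalg.norm(q["TL"]-q["TR"]))
s1,s2=onz(c,z(143,183),.0145),onz(c,z(108,437),.0145);e=s1-s2
print("screws",s1,s2,(s1+s2)/2,np.degrees(np.arctan2(e[1],e[0])))
n1,n2=onz(c,z(150,85),.044),onz(c,z(96,508),.044);e=n1-n2
print("notch",n1,n2,(n1+n2)/2,np.linalg.norm(e),np.degrees(np.arctan2(e[1],e[0])))
P={"cL":((67,386),(64,476),(240,52)),"cB":((168,482),(201,568),(82,28)),"cR":((537,172),(533,160),(24,548)),"cT":((420,103),(396,99),(162,565))}
o=[]
for k,(a,b,w) in P.items():
    x=tri([S,D,c],[sc(*a),dc(*b),z(*w)]); o.append(x); print(k,x)
print(np.mean(o,0))
# overlay of predicted vee tops
im=cv2.imread("pics/w2.png")
for ang,mm in [(82,(0.506,0.2295))]:pass
E
```

```text
TL [0.4947 0.3269 0.01  ]
TR [0.5523 0.3187 0.01  ]
BR [0.5229 0.1218 0.01  ]
BL [0.4657 0.1293 0.01  ]
mid [0.5089 0.2242 0.01  ] 0.19940426407424675 81.58358629577053 0.058202271803171245
screws [0.5165 0.2732 0.0145] [0.5016 0.1769 0.0145] [0.5091 0.225  0.0145] 81.23911993294868
notch [0.5198 0.3036 0.044 ] [0.4983 0.1553 0.044 ] [0.509  0.2294 0.044 ] 0.14982605539512608 81.7554088222276
cL [0.5507 0.3183 0.005 ]
cB [0.4939 0.3272 0.006 ]
cR [0.4651 0.1275 0.0003]
cT [ 0.5248  0.12   -0.0046]
[0.5086 0.2232 0.0017]
```

Request:
{"op": "step_arm", "data": {"rows": [[-0.19, 0, 0.0, 0], [-0.38, 0, 0.0, 0], [-0.57, 0.01, 0.0, 0], [-0.76, 0.02, 0.1, 0], [-0.95, 0.035, 0.2, 0.003]], "hand": 0}}

```text
time: 3.55
eef_pos: [0.5323, -0.0481, 0.2436]
orientation: [0.001, 0.712, 0.702, 0.0]
contact_force: [1.0, -0.1, 0.3]
gripper_width: 0.499
```

```bash
python3 go.py 0.533 -0.06 0.091 89.3
```

```text
3.55 tcp [ 0.5323 -0.0481  0.2436] yaw 89.14580955351562 zax [ 0.0019 -0.0013 -1.    ] F [ 1.0106 -0.1221  0.2826] w 0.49885156615290577 q [ 0.3881  0.2188 -0.4808  1.8834  0.1167  1.0647 -0.1544]
shift frac [-0.0466  0.0023  0.6104] turn frac -0.0013455654831363813 rows 3.0610472256073344
```

Request:
{"op": "step_arm", "data": {"rows": [[-0.034, 0, 0.15, 0], [-0.034, 0, 0.3, 0], [-0.034, 0, 0.3, 0], [-0.034, 0, 0.3, 0]]}}

```text
time: 3.95
eef_pos: [0.5325, -0.0532, 0.1691]
orientation: [-0.0, 0.712, 0.703, -0.0]
contact_force: [-0.0, 0.2, 0.7]
gripper_width: 0.5
```

```bash
python3 - <<'E'
from h import *
import pickle
c=cam("wrist"); im=snap("wrist","w3.png"); pickle.dump(c,open("w3.pkl","wb"))
snap("side","d3.png")
E
python3 go.py 0.533 -0.06 0.091 89.3
```

```text
4.05 tcp [ 0.5336 -0.0525  0.1704] yaw 89.34050291099894 zax [ 0.0025 -0.0003 -1.    ] F [-0.3557 -0.3108  1.1039] w 0.5041472602735391 q [ 0.3736  0.3021 -0.4675  1.9561  0.1702  0.9186 -0.1906]
shift frac [-0.0301 -0.003   0.3177] turn frac 0.0003534545767869756 rows 1.5957064631438969
```

View pics/w3.png

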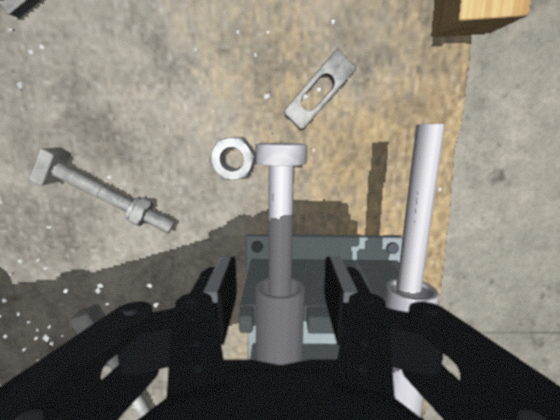

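View pics/d3.png

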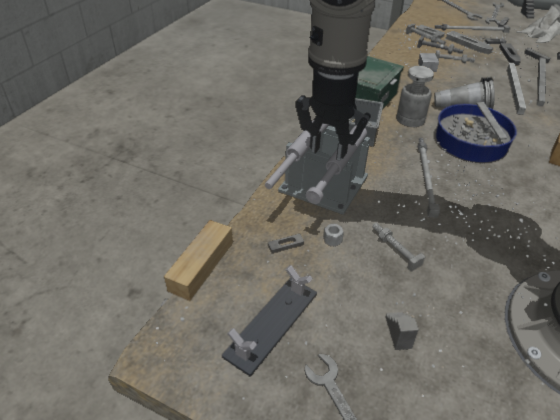

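```bash
python3 - <<'E'
from h import *
import pickle
c=pickle.load(open("w3.pkl","rb"));c1=pickle.load(open("w1.pkl","rb"))
print(onz(c,(281,281),.132),onz(c,(280,293),.123),onz(c,(280,293),.118),onz(c,(281,145),.126),onz(c,(281,250),.11))
print(proj(c,[[.533,-.06,.11],[.533,-.085,.132],[.533,-.09,.132],[.533,-.092,.132]]))
E
```

```text
[ 0.53277801 -0.07706277  0.132     ] [ 0.5319832  -0.09031896  0.123     ] [ 0.53194732 -0.093086    0.118     ] [0.5337975 0.0052778 0.126    ] [ 0.53299136 -0.06509231  0.11      ]
[[280.92104182 242.94299365]
 [281.50668984 292.49720396]
 [281.59973539 299.62431696]
 [281.63663111 302.45021415]]
```

Request:
{"op": "step_arm", "data": {"rows": [[-0.03, 0, 0.1, 0], [-0.03, 0, 0.2, 0], [-0.03, 0, 0.28, 0], [-0.03, 0, 0.317, 0], [-0.03, 0, 0.317, 0]]}}

```text
time: 4.55
eef_pos: [0.5329, -0.0595, 0.0895]
orientation: [0.0, 0.711, 0.703, 0.0]
contact_force: [-0.3, -0.3, -0.3]
gripper_width: 0.497
```

```bash
python3 go.py 0.533 -0.06 0.091 89.3
```

```text
4.55 tcp [ 0.5329 -0.0595  0.0895] yaw 89.38383045348884 zax [ 0.0001 -0.     -1.    ] F [-0.275 -0.298 -0.302] w 0.49719820446467533 q [ 0.3482  0.4122 -0.4329  2.0168  0.2459  0.7621 -0.2426]
shift frac [-0.0018  0.0006 -0.0061] turn frac 0.0007315587134101446 rows 0.031741224246727734
```

Now close on the shaft.

Request:
{"op": "step_arm", "data": {"rows": [[0, 0, 0, 0], [0, 0, 0, 0], [0, 0, 0, 0], [0, 0, 0, 0], [0, 0, 0, 0]], "hand": -1, "squeeze": 80}}

```text
time: 5.05
eef_pos: [0.5334, -0.0596, 0.0899]
orientation: [0.001, 0.711, 0.703, 0.001]
contact_force: [1.9, 0.3, 6.4]
gripper_width: 0.16
```

```bash
python3 go.py; python3 - <<'E'
from h import *
snap("wrist","w4.png")
E
```

```text
5.05 tcp [ 0.5334 -0.0596  0.0899] yaw 89.37319030610624 zax [ 0.0018 -0.     -1.    ] F [1.8919 0.2865 6.3843] w 0.15952319713881713 q [ 0.3486  0.4116 -0.4332  2.0166  0.2461  0.7612 -0.2429]
```

View pics/w4.png

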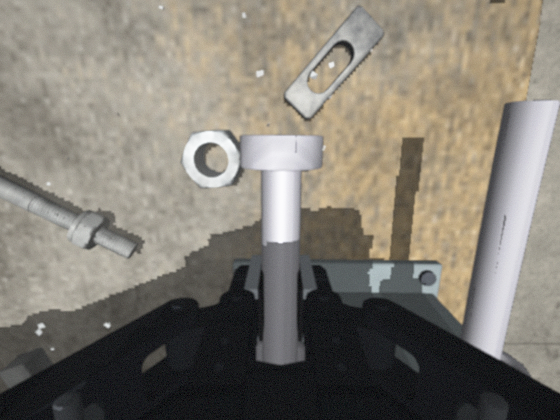

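Request:
{"op": "step_arm", "data": {"rows": [[0, 0, -0.01, 0], [0, 0, -0.018, 0], [0.02, 0, -0.018, 0], [0.06, 0, -0.018, 0], [0.12, 0, -0.018, 0]]}}

```text
time: 5.6
eef_pos: [0.5327, -0.029, 0.0934]
orientation: [-0.0, 0.711, 0.703, -0.0]
contact_force: [0.5, 0.4, -2.0]
gripper_width: 0.163
```

```bash
python3 go.py; python3 - <<'E'
from h import *
snap("wrist","w5.png");snap("side","d5.png")
E
```

```text
5.6 tcp [ 0.5327 -0.029   0.0934] yaw 89.31486464211817 zax [-0.0004  0.     -1.    ] F [ 0.5226  0.3924 -1.9595] w 0.16286692626724125 q [ 0.3007  0.4042 -0.4435  2.0194  0.245   0.769  -0.3009]
```

View pics/w5.png

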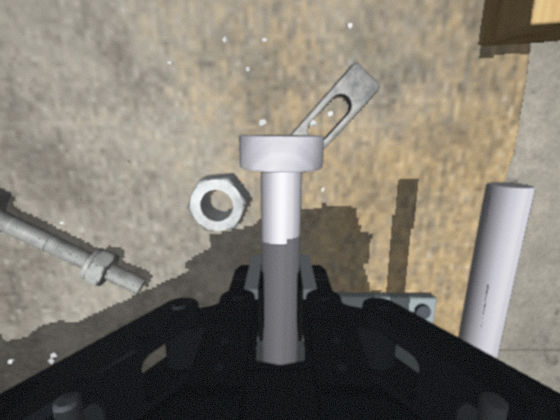

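View pics/d5.png

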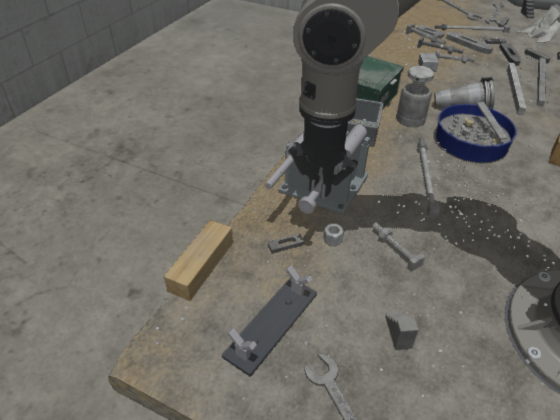

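The shaft moves with the hand: the collar stays at (281,150) in the wrist picture, and the forces are low. I'll keep drawing it straight out.

Request:
{"op": "step_arm", "data": {"rows": [[0.1, 0, 0, 0], [0.2, 0, 0, 0], [0.3, 0, 0, 0], [0.4, 0, 0, 0], [0.5, 0, 0, 0]]}}

```text
time: 6.2
eef_pos: [0.534, 0.0969, 0.0936]
orientation: [-0.0, 0.711, 0.703, -0.0]
contact_force: [0.1, -0.3, -1.5]
gripper_width: 0.156
```

Request:
{"op": "step_arm", "data": {"rows": [[0.1, 0, 0, 0], [0.12, 0, -0.03, 0], [0.14, 0, -0.1, 0], [0.14, 0, -0.16, 0], [0.14, 0, -0.16, 0]]}}

```text
time: 6.7
eef_pos: [0.5358, 0.1305, 0.1357]
orientation: [0.001, 0.711, 0.703, 0.001]
contact_force: [0.1, 0.0, -0.9]
gripper_width: 0.158
```

```bash
python3 go.py; python3 - <<'E'
from h import *
import pickle
pickle.dump(cam("wrist"),open("w6.pkl","wb"))
snap("wrist","w6.png");snap("side","d6.png");snap("scene","s6.png")
E
```

```text
6.7 tcp [0.5358 0.1305 0.1357] yaw 89.36631434019479 zax [ 0.0031  0.0004 -1.    ] F [ 0.0724  0.0182 -0.877 ] w 0.157930751347574 q [ 0.0525  0.3756 -0.4961  1.9513  0.2322  0.8669 -0.5763]
```

View pics/w6.png

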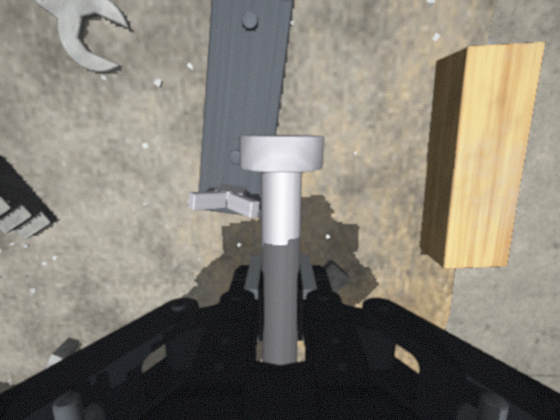

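View pics/s6.png

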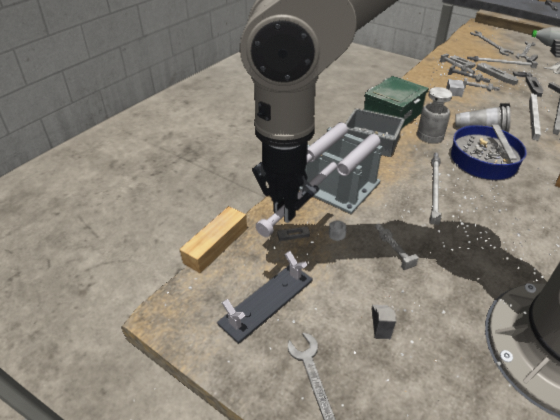

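View pics/d6.png

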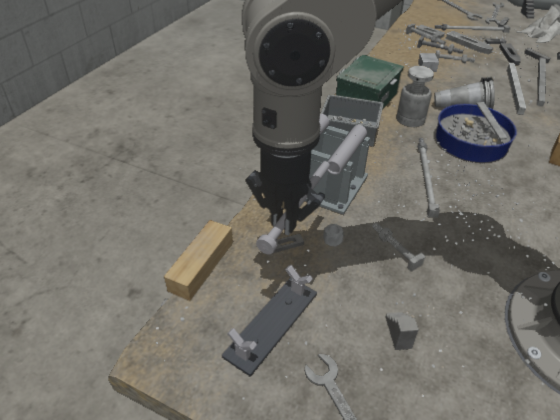

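```bash
python3 - <<'E'
import cv2,numpy as np
a=cv2.imread("pics/s6.png")[195:250,240:310];b=cv2.imread("pics/d6.png")[205:260,240:310]
cv2.imwrite("pics/z6.png",np.hstack([cv2.resize(i,None,fx=5.5,fy=5.5,interpolation=cv2.INTER_CUBIC) for i in (a,b)]))
a=cv2.imread("pics/w6.png")[115:185,225:335];cv2.imwrite("pics/z6w.png",cv2.resize(a,None,fx=6,fy=6,interpolation=cv2.INTER_CUBIC))
E
```

```text
(no output)
```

View pics/z6.png

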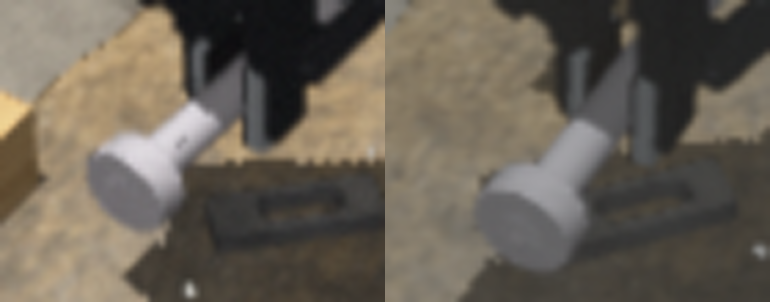

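View pics/z6w.png

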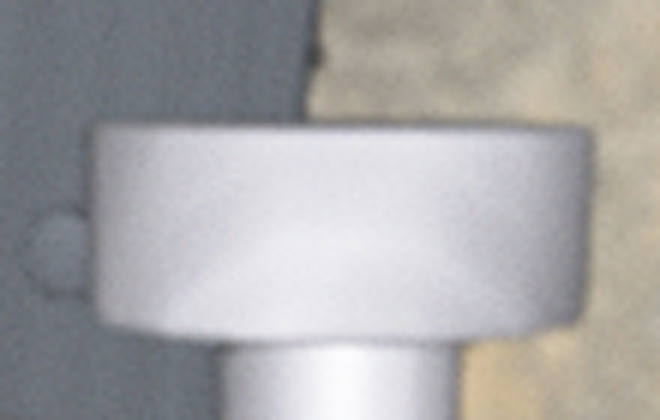

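```bash
python3 - <<'E'
from h import *
import pickle
np.set_printoptions(precision=4,suppress=True)
c=pickle.load(open("w6.pkl","rb"));S,D=cam("scene"),cam("side")
a=(240+128/5.5,195+192/5.5);b=(240+142/5.5,205+233/5.5)
print(tri([S,D],[a,b]),onz(S,a,.155),onz(D,b,.155))
w=(225+342/6,115+128/6); print(onz(c,w,.155),onz(c,w,.16),tri([S,D,c],[a,b,w]))
E
python3 go.py
```

```text
[0.534  0.1948 0.153 ] [0.5327 0.1962 0.155 ] [0.533  0.1966 0.155 ]
[0.5372 0.1951 0.155 ] [0.5371 0.1952 0.16  ] [0.5356 0.194  0.1514]
6.85 tcp [0.5346 0.1296 0.1333] yaw 89.32061015010449 zax [-0.0001 -0.0004 -1.    ] F [ 1.3786  0.5297 -1.4671] w 0.15839396141941667 q [ 0.0525  0.3783 -0.4952  1.9536  0.2331  0.8653 -0.5773]
```

```bash
python3 go.py 0.516 0.279 0.11 81.5
```

```text
6.85 tcp [0.5346 0.1296 0.1333] yaw 89.32061015010449 zax [-0.0001 -0.0004 -1.    ] F [ 1.3786  0.5297 -1.4671] w 0.15839396141941667 q [ 0.0525  0.3783 -0.4952  1.9536  0.2331  0.8653 -0.5773]
shift frac [ 0.5965 -0.0814  0.0931] turn frac 0.06824769831710549 rows 3.0461564159354375
```

Request:
{"op": "step_arm", "data": {"rows": [[0.15, -0.02, 0, 0.02], [0.3, -0.04, 0, 0.04], [0.45, -0.06, 0.04, 0.068], [0.595, -0.08, 0.09, 0.068], [0.595, -0.08, 0.09, 0.068]]}}

```text
time: 7.35
eef_pos: [0.5138, 0.2841, 0.1091]
orientation: [-0.002, 0.755, 0.655, -0.001]
contact_force: [-0.1, 0.6, -1.2]
gripper_width: 0.164
```

Request:
{"op": "step_arm", "data": {"rows": [[0, 0, 0, 0], [0, 0, 0, 0]]}}

```text
time: 7.55
eef_pos: [0.5165, 0.2781, 0.1107]
orientation: [0.0, 0.758, 0.653, -0.001]
contact_force: [-0.0, -0.1, -1.7]
gripper_width: 0.163
```

```bash
python3 - <<'E'
from h import *
import pickle
pickle.dump(cam("wrist"),open("w7.pkl","wb"))
snap("wrist","w7.png");d=snap("side","d7.png");s=snap("scene","s7.png")
z=np.hstack([cv2.resize(i[:,:,::-1],None,fx=3,fy=3,interpolation=cv2.INTER_CUBIC) for i in (s[210:350,190:323],d[230:370,190:323])]); cv2.imwrite("pics/z7.png",z)
E
python3 go.py 0.516 0.279 0.11 81.5
```

```text
7.7 tcp [0.5168 0.2781 0.1112] yaw 81.47747603341729 zax [ 0.0003 -0.0003 -1.    ] F [ 0.0857 -0.6902 -0.524 ] w 0.15891256775922982 q [-0.2216  0.461  -0.4833  1.8877  0.2771  0.8589 -0.9935]
shift frac [ 0.003  -0.0038  0.0049] turn frac -0.00019655868873861196 rows 0.03438625807618061
```

View pics/w7.png

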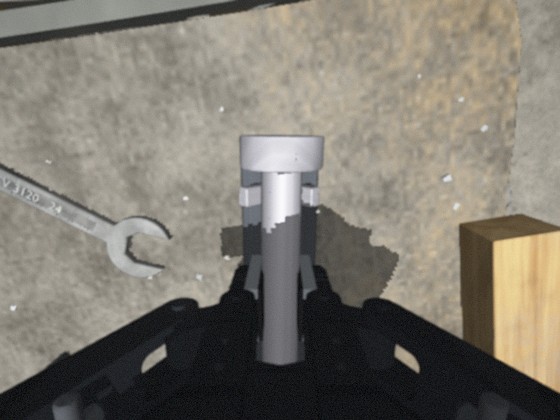

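View pics/z7.png

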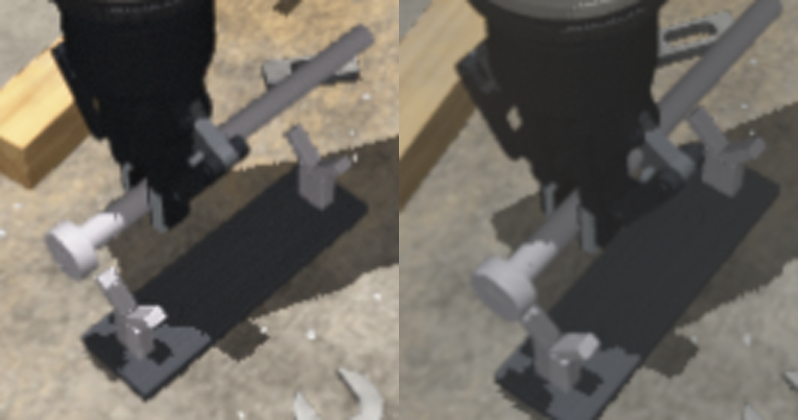

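```bash
python3 - <<'E'
from h import *
import pickle
np.set_printoptions(precision=4,suppress=True)
c=pickle.load(open("w7.pkl","rb")); d=np.array([np.cos(np.radians(81.5)),np.sin(np.radians(81.5)),0]); n=np.array([d[1],-d[0],0])
T=np.array([.5168,.2781,0])
for k,p,z in [("veeL far",(247,187),.064),("veeL near",(247,206),.064),("veeR far",(311,187),.064),("veeR near",(311,205),.064),("tipL",(240,197),.064),("tipR",(319,196),.064),("collar top",(281,136),.13)]:
    x=onz(c,p,z)-T; print(k,x@d,x@n)
E
```

```text
veeL far 0.033573527998303355 -0.020110807284049452
veeL near 0.021793458928623485 -0.02044571460404116
veeR far 0.033566446754687035 0.018498062692557896
veeR near 0.0224147696776455 0.018792815086036467
tipL 0.027421919717460427 -0.024542586355180775
tipR 0.028031939226993246 0.023506286496333146
collar top 0.06471387697740567 0.00015362208016878726
```

Request:
{"op": "step_arm", "data": {"rows": [[0.01, -0.003, 0.06, 0], [0.01, -0.003, 0.12, 0], [0.01, -0.003, 0.18, 0], [0.01, -0.003, 0.23, 0], [0.01, -0.003, 0.26, 0]]}}

```text
time: 8.2
eef_pos: [0.5152, 0.2816, 0.0442]
orientation: [-0.0, 0.757, 0.653, -0.001]
contact_force: [0.3, -0.5, -0.5]
gripper_width: 0.162
```

```bash
python3 go.py 0.516 0.279 0.037 81.5
```

```text
8.2 tcp [0.5152 0.2816 0.0442] yaw 81.58555742488042 zax [-0.0018 -0.0008 -1.    ] F [ 0.25   -0.5473 -0.4876] w 0.16175221708224774 q [-0.2612  0.5528 -0.4458  1.9222  0.3406  0.7429 -1.0501]
shift frac [-0.0096  0.0046  0.0286] turn frac 0.0007466293818455249 rows 0.15269173894164179
```

Request:
{"op": "step_arm", "data": {"rows": [[0, 0, 0.01, 0], [0, 0, 0.02, 0], [0, 0, 0.026, 0], [0, 0, 0.03, 0], [0, 0, 0.03, 0]]}}

```text
time: 8.7
eef_pos: [0.5161, 0.282, 0.0389]
orientation: [0.0, 0.757, 0.653, 0.0]
contact_force: [0.2, -0.4, -2.2]
gripper_width: 0.162
```

```bash
python3 - <<'E'
from h import *
import pickle
snap("wrist","w8.png");d=snap("side","d8.png");s=snap("scene","s8.png")
z=np.hstack([cv2.resize(i[:,:,::-1],None,fx=3,fy=3,interpolation=cv2.INTER_CUBIC) for i in (s[210:350,190:323],d[230:370,190:323])]); cv2.imwrite("pics/z8.png",z)
E
python3 go.py 0.516 0.279 0.037 81.5
```

```text
8.85 tcp [0.5161 0.2819 0.0389] yaw 81.56842446048282 zax [ 0.0004  0.0002 -1.    ] F [ 0.8945  0.3275 -1.2894] w 0.16122044859499027 q [-0.2646  0.5603 -0.4415  1.9241  0.347   0.7315 -1.0554]
shift frac [-0.0117  0.0013  0.0075] turn frac 0.0005971160621629491 rows 0.06964722437515578
```

View pics/z8.png

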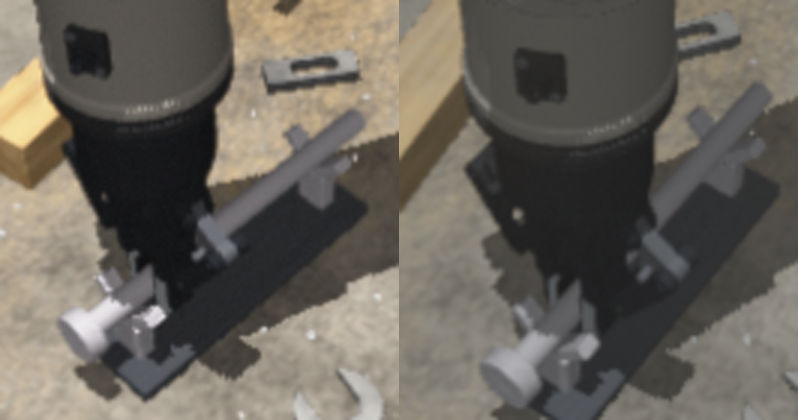

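View pics/w8.png

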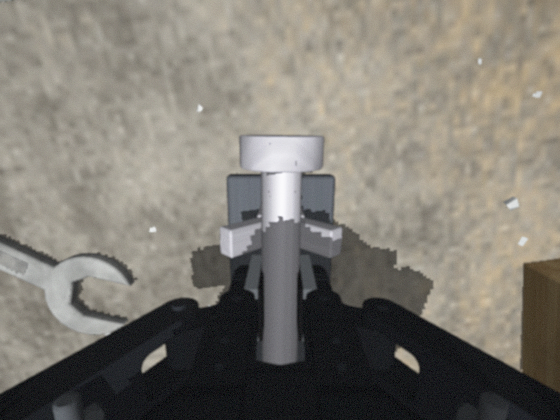

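Request:
{"op": "step_arm", "data": {"rows": [[0, 0, 0.004, 0], [0, 0, 0.008, 0], [0, 0, 0.012, 0], [0, 0, 0.012, 0]]}}

```text
time: 9.25
eef_pos: [0.516, 0.2819, 0.0355]
orientation: [-0.0, 0.757, 0.653, -0.0]
contact_force: [0.8, -0.1, -1.1]
gripper_width: 0.161
```

```bash
python3 go.py
```

```text
9.25 tcp [0.516  0.2819 0.0355] yaw 81.57236977297028 zax [-0.0001  0.     -1.    ] F [ 0.7779 -0.0521 -1.0632] w 0.1611184926994828 q [-0.2665  0.5651 -0.4393  1.9253  0.35    0.7262 -1.0579]
```

Request:
{"op": "step_arm", "data": {"rows": [[0, 0, 0.003, 0], [0, 0, 0.006, 0], [0, 0, 0.006, 0]]}}

```text
time: 9.55
eef_pos: [0.5163, 0.2819, 0.035]
orientation: [0.0, 0.757, 0.653, 0.0]
contact_force: [-3.6, -4.3, 14.6]
gripper_width: 0.163
```

Request:
{"op": "step_arm", "data": {"rows": [[0, 0, 0.003, 0], [0, 0, 0.006, 0], [0, 0, 0.006, 0]]}}

```text
time: 9.85
eef_pos: [0.5165, 0.282, 0.0347]
orientation: [0.001, 0.757, 0.653, 0.0]
contact_force: [-11.1, -9.2, 38.5]
gripper_width: 0.16
```

Request:
{"op": "step_arm", "data": {"rows": [[0, 0, -0.008, 0], [0, 0, -0.008, 0]]}}

```text
time: 10.05
eef_pos: [0.5163, 0.2821, 0.0352]
orientation: [0.0, 0.757, 0.653, 0.0]
contact_force: [-1.2, -0.6, 11.5]
gripper_width: 0.161
```

```bash
python3 - <<'E'
from h import *
import pickle
pickle.dump(cam("wrist"),open("w9.pkl","wb"))
snap("wrist","w9.png");d=snap("side","d9.png");s=snap("scene","s9.png")
z=np.hstack([cv2.resize(i[:,:,::-1],None,fx=3,fy=3,interpolation=cv2.INTER_CUBIC) for i in (s[210:350,190:323],d[230:370,190:323])]); cv2.imwrite("pics/z9.png",z)
E
python3 go.py
```

```text
10.2 tcp [0.5163 0.2821 0.0351] yaw 81.57529368580343 zax [ 0.0007  0.0002 -1.    ] F [-2.1388 -2.7237 11.7957] w 0.16369098819969136 q [-0.267   0.5658 -0.4388  1.9253  0.3511  0.7249 -1.0587]
```

View pics/z9.png

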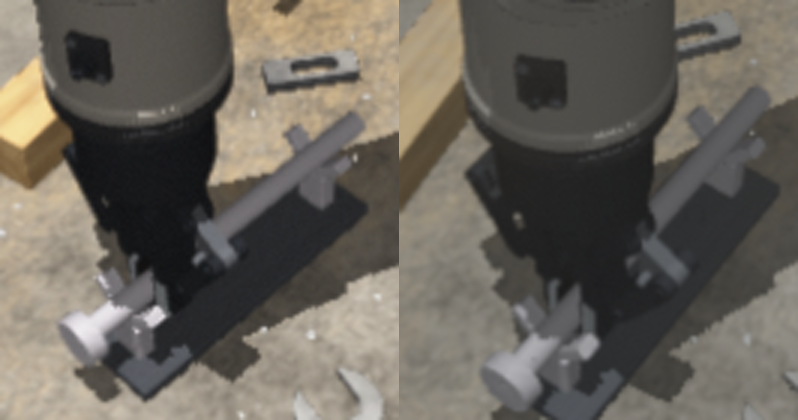

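View pics/w9.png

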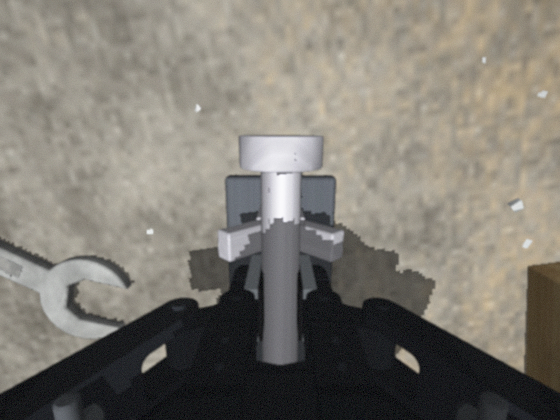

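```bash
python3 - <<'E'
from h import *
import pickle
c=pickle.load(open("w9.pkl","rb")); d=np.array([np.cos(np.radians(81.57)),np.sin(np.radians(81.57)),0])
a=onz(c,(281,176),.01);b=onz(c,(281,136),.055+.0);b2=onz(c,(281,136),.07);v=onz(c,(229,230),.064);v2=onz(c,(226,258),.064)
T=np.array([.5163,.2821,0])
print("plate end",(a-T)@d,"face",(b-T)@d,(b2-T)@d,"vee",(v-T)@d,(v2-T)@d)
E
```

```text
plate end 0.04333254265317593 face 0.06469927420160897 0.064992909119089 vee 0.030658408497078113 0.019336831117866903
```

Request:
{"op": "step_arm", "data": {"rows": [[0, 0, 0, 0], [0, 0, 0, 0], [0, 0, 0, 0], [0, 0, 0, 0]], "hand": 0}}

```text
time: 10.6
eef_pos: [0.5159, 0.2819, 0.0344]
orientation: [-0.0, 0.757, 0.653, -0.0]
contact_force: [0.1, -0.4, 0.1]
gripper_width: 0.498
```

Request:
{"op": "step_arm", "data": {"rows": [[0, 0, -0.1, 0], [0, 0, -0.25, 0], [0, 0, -0.45, 0], [0, 0, -0.65, 0], [0, 0, -0.8, 0]]}}

```text
time: 11.1
eef_pos: [0.5161, 0.2823, 0.2378]
orientation: [0.0, 0.757, 0.653, 0.001]
contact_force: [1.2, -1.0, 0.3]
gripper_width: 0.506
```

Request:
{"op": "step_arm", "data": {"rows": [[-0.1, 0.0, 0, 0], [-0.28, 0, 0, 0], [-0.36, 0, 0, 0], [-0.36, 0, 0, 0], [-0.36, 0, 0, 0]]}}

```text
time: 11.6
eef_pos: [0.5029, 0.1928, 0.2348]
orientation: [0.0, 0.757, 0.653, 0.0]
contact_force: [-0.6, -0.3, 0.0]
gripper_width: 0.497
```

```bash
python3 - <<'E'
from h import *
import pickle
pickle.dump(cam("wrist"),open("wa.pkl","wb"))
snap("wrist","wa.png");d=snap("side","da.png");s=snap("scene","sa.png")
for n in ["wrist","side"]:
  c=cam(n)
  for q in ["shaft_mid","plain_bar_mid"]:
    for r in boxes_of(n,q)[:1]: print(n,q,r["confidence"],(c[2]@np.r_[r["position"],1])[:3])
z=np.hstack([cv2.resize(i[:,:,::-1],None,fx=3,fy=3,interpolation=cv2.INTER_CUBIC) for i in (s[210:350,190:323],d[230:370,190:323])]); cv2.imwrite("pics/za.png",z)
E
python3 go.py
```

```text
wrist shaft_mid 0.73 [0.51341723 0.25928663 0.06087325]
wrist plain_bar_mid 0.79 [ 0.61873905 -0.03391961  0.11346893]
side shaft_mid 0.87 [0.50806815 0.25908284 0.06403569]
11.95 tcp [0.5027 0.1935 0.2345] yaw 81.62651147638796 zax [-0.0003  0.0002 -1.    ] F [-0.7279  0.1373 -0.3179] w 0.5025769217520563 q [-0.0468  0.2402 -0.5101  1.8822  0.1337  1.0528 -0.7571]
```

View pics/wa.png

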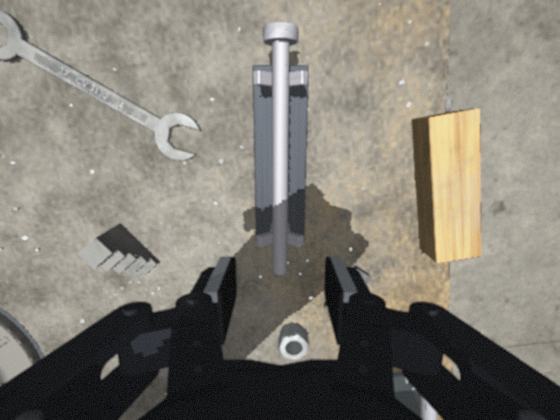

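View pics/za.png

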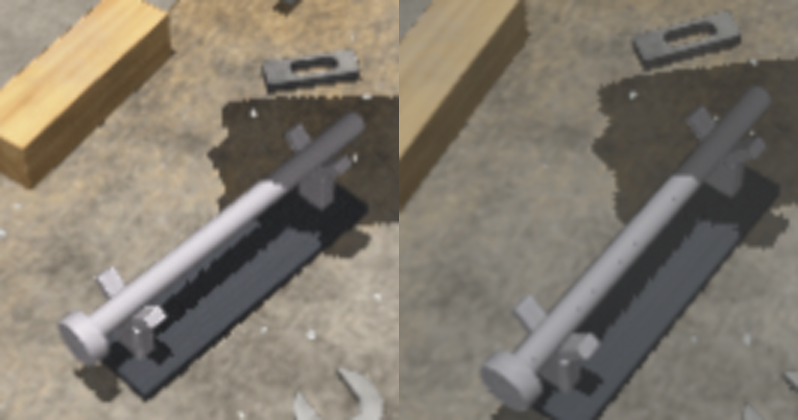

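View pics/sa.png

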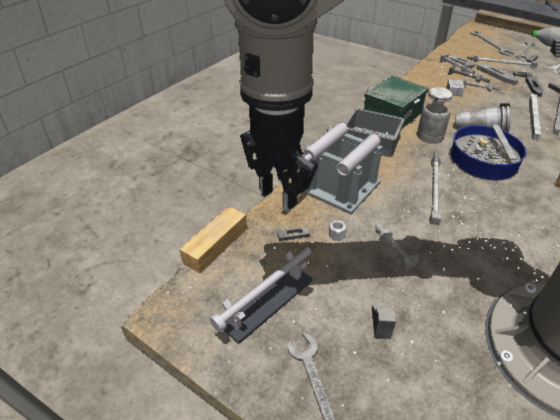

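```bash
python3 - <<'E'
from h import *
import pickle
c=pickle.load(open("wa.pkl","rb"))
f,t=onz(c,(280.5,24),.055),onz(c,(280,274),.055); m=(f+t)/2;d=f-t
print(f,t,m,np.linalg.norm(d),np.degrees(np.arctan2(d[1],d[0])))
for p in [(266,66),(293,66)]: print(onz(c,p,.01))
E
python3 -c "
from workcell import manip
print(manip.sign_off())"
```

```text
[0.52684263 0.34856329 0.055     ] [0.4902083  0.10613039 0.055     ] [0.50852546 0.22734684 0.055     ] 0.24518520712507272 81.40697824587376
[0.50793035 0.32483002 0.01      ]
[0.53617561 0.32062284 0.01      ]
the job is handed in; nothing more can be done
None
```

I drew the collared shaft straight out of the near tube, lowered it into both vees while still gripped, then let go and moved the arm clear. I handed the job in at about 12 s; the sign-off gives no verdict.

**Last checks:**
- **Shaft position:** its middle measured at (0.509, 0.227). The cradle's middle was at about (0.508 to 0.509, 0.2245), so it is about 3 mm off lengthwise and within about 1 mm sideways.
- **Direction:** the shaft lies at 81.4°, against 81.2 to 81.8° measured for the cradle.
- **Seating:** the last pictures show it lying in both vees. I did not measure its height after letting go. At contact the tool height put its axis at about 54 mm.
- **Plain bar:** it is still in its tube. The wrist view puts the visible part at about (0.619, -0.034), against about (0.622, -0.033) at the start.
- **Forces:** the largest reading was about 40 N at the wrist, in one brief press of the held shaft into the vees. I backed off to about 12 N before opening the fingers.

**Disagreements:**
- The two fixed cameras differed from the wrist camera by 2 to 4 mm on the cradle's x. I used a value between them, weighted towards the wrist camera.
- Combining all three cameras put the cradle plate's corners up to about 15 mm below the 10 mm in the text. For the plate and vees I therefore used the text's heights, and the contact height agreed with them.
- The shaft's length came out as 245 mm in the last wrist picture instead of 240.

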